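Level the coffee-machine stand under load

TASK

The empty stand for the coffee machine is out of level from front to back. Lay the spirit level on the deck straight front to back, sliding its far end in under the cup shelf until it meets the back panel, and let go of it; then grip the levelling foot's knob at the front, press it down so the foot stands on its saucer, as it will under the machine's weight, and turn it until the bubble sits centred between its two lines. Finish like that, still gripping the knob and pressing it down with the bubble centred, and leave everything else on the counter as it stands.

Things in the scene. Friction and masses are not known exactly. Their poses are not given: they have to be found in the camera images.
- deck_top (a point): Centre of the top face of the stand's wooden deck, about 40 mm above the counter: 155 mm of deck to the front, 175 mm to the back, 150 mm each side. x points to the back of the stand, y to its left, z up. The deck tilts about its rear feet, 115 mm behind this point. Empty, soft buffers hold its front about 4 mm too high (tilt 0.016 rad); about 5 N on the knob brings the foot down onto its saucer.
- cup_shelf (a point): Middle of the front edge of the steel cup shelf that covers the rear 66 mm of the deck, at the height of its underside, 62 mm above the deck; same axes as deck_top, 109 mm behind it. With its thin rail its top is 23 mm higher; on its left half stand a small tin and a spice jar, up to 170 mm above the deck.
- right_bay (a point): Where the back panel meets the deck, mid-way across the right bay under the cup shelf: 160 mm behind and 72 mm to the right of deck_top, same axes. A bay lies each side of the shelf's 12 mm middle bracket, each about 130 mm wide, 62 mm high and 51 mm deep from the shelf's edge to the back panel. Either bay will do; above the right one the shelf is empty.
- spirit_level: Aluminium spirit level, a bar 240 mm long (x), 24 mm wide (y), 40 mm high (z), 0.3 kg, at first on the counter right of the stand. Origin in the middle of its underside, z up. The vial, 68 mm long, is let into the middle of the top, with black lines 25 mm apart. Grip it across its width; beside the vial its sides are metal up to 34 mm. It may lie either way round.
- bubble (a joint): Distance (m) of the centre of the 18 mm long bubble from the middle of the vial, along the level's x. It goes to the higher end, about 2.5 mm per mrad of tilt, at most 20 mm, and settles in about 1 s. It is wholly between the lines within 3 mm of 0.
- levelling_foot: Steel screw through the deck, 125 mm in front of deck_top, with a round black fluted knob on top: 44 mm in diameter, 32 mm high, underside 8 mm above the deck. Origin on the axis at half the knob's height, z up; the frame does not turn with the knob. Right-hand thread, 6 mm a turn; the knob needs about 0.1 N m, stays where left, and keeps its height as it turns while pressed on the saucer.
- saucer: Fixed steel saucer on the counter under the levelling foot, 52 mm in diameter, 4 mm thick; origin under its centre. The empty deck holds the foot about 5 mm above it. At the start the foot is 0.5 to 1.35 rad of turn too short, so, pressed, the front is too low: clockwise seen from above lengthens it and raises the front, 4 mrad of tilt (10 mm of bubble) per rad of turn.
- tumbler: Bystander: clear tumbler, 71 mm in diameter, 140 mm high, left of the stand.
- jar: Bystander: glass jar with a dark cap, 70 mm in diameter, 86 mm high, near the counter's front edge on the left.
- tin: Bystander: food tin, 75 mm in diameter, 110 mm high, behind the spirit level.
- kitchen_timer: Bystander: round wind-up timer, 57 mm in diameter, 47 mm high, in front of the work on the right.

How it is judged:
By the outcome, as a careful person would: the job done as asked, in the order asked, and still so for the second after the job is handed in, while the arm keeps its last pose, push and grip.
It also fails if it takes over 61 s, if anything falls off the work surface, if the arm or the gripper's body presses on something with over 40 N, if the wrist force passes 120 N, or if a joint passes its speed limit or range.

ROBOT

A 6-joint arm with a two-finger parallel gripper is mounted at the origin on a cart in front of the work surface, level with it; the furniture and walls round the work are solid. World frame = base frame: x ahead of the robot, y to its left, z up, the work surface at z = 0. Lengths are in mm, angles in rad, forces in N, time in s.
With the tool pointing down it reaches from about 400 to 825 mm from the base axis. Payload 7 kg.
Tool frame: the origin (TCP) lies on the centre line of the jaws, within the pads' length; the fingertips stand robot.tips_ahead ahead of it and the grasp point (between the pads) lies 8 mm behind it (robot.tips_ahead is the distance from the TCP to the fingertips, in mm); z points along the fingers, y is the line along which they close (so a half turn about z gives the same grasp; the last joint's range is limited). The gripper opens to 88 mm and grips with 3 to 60 N. Pads are 19 mm wide; open, the fingers measure 130 mm over their backs; the gripper's body (78 mm by 193 mm) begins 47 mm behind the grasp point.
Start: joints at [1.465, 0.359, 0.012, 0, -1.224, -0.288], TCP at [259.004, 623.307, 237.561] pointing down, gripper open.
Joint ranges: [-3.07, 3.07], [-1.43, 2.12], [-1.02, 1.25], [-3.03, 1.67], [-3.05, -0], [-3.03, 3.03]. Speed limits (rad/s): [2.39, 2.39, 3.01, 3.14, 3.14, 3.14].

INTERFACE

Orientations are given as a rotation vector (axis times angle).
In Python, from rig import robot gives the robot as it stands. The module is installed in compiled form; this text tells all that it offers. Calls block until the motion is done:
- robot.reach(position, orientation): joint-space move of the TCP to a pose.
- robot.servo_line(position, v=150, ori=None, stop_force=None): straight line of the TCP; ori=None keeps the orientation; v is the mean speed in mm/s. With stop_force (N) it stops when the force on the tool has changed by that much, and returns True; else False.
- robot.set_joints(angles): joint-space move.
- robot.ungrasp() and robot.close(squeeze=None): open the fingers fully, or close them until they stop; squeeze is the grip in N (None keeps the last).
- robot.hold(seconds).
- robot.solve_ik(position, orientation): joint angles nearest the present ones, or None.
- robot.state(): the state.
- robot.snapshot(name): name is "scene" or "top"; returns the picture (400x640x3 uint8, blue, green, red); there is no depth.
- robot.camera_params(name): a dict with "K" (3x3 intrinsics, pixels), "D" ([k1, k2, p1, p2, k3] as OpenCV has them; the pictures are not rectified), "eye" and "rotation" of the camera in the world. Camera axes: x right, y down, z forward; pixel columns grow to the right and rows downward; lengths in mm; the calibration is good to about 2 mm. A picture is of the moment at which its call begins. camera_params takes no time and is no camera call.
A pose or a line that the arm cannot do raises robot.MotionError and nothing moves.
- robot.close_job(): hands the job in; it is judged then, once.
Trained networks look in the newest picture that a camera, given by its name, has taken for a name from the list of things; names that differ only in an ending like _2 or _b are one class to them, and where a whole thing is asked for, a point or a joint stands for the part that bears it (a point fixed in the world has none). Each returns a list of dicts, best first, with "conf" (0 to 1); they miss things now and then, are a little off and sometimes report something else, mostly with a low value. They report only what shows in the picture. A call takes as long as a camera call.
- robot.boxes_of(camera, target): "bbox" ([left, top, width, height] in pixels, round what is visible of it).
- robot.outline_of(camera, target): "region" (400x640 bool, what is visible of it) and "bbox" ([left, top, width, height] in pixels, round what is visible of it).
The state is a dict: "time": time; "joint_positions": joint angles; "qd": joint speeds; "effort": joint torques, N m; "ee_pos": TCP position; "ee_rot": TCP orientation; "ft_force": force on the tool from outside, world axes, zero at the start; "wrist_torque": the same for the moment, N m; "grip_width": finger opening in mm; "finger_force": force on a finger pad.
Only numpy, scipy, OpenCV 4.12 (cv2) and the standard library are available. Lean on these libraries where they do the work, as an engineer would, in place of code of your own. Each camera call takes 0.05 s, during which the arm holds its last target. There are 200 camera calls.

## Working session

There is one attempt and no reset: what is moved stays moved. The work goes in short steps, each a Python script; the robot and the scene stay as the last script left them, time stands still between calls to the robot, and variables do not carry over. Pictures are saved under pics/ and viewed, at most 10 in all, crops included, and the job is handed in when it is done.

```bash
mkdir -p pics; python3 - <<'E'
from rig import robot
import cv2,numpy as np
print(robot.tips_ahead, robot.state())
for c in ["scene","top"]:
    im=robot.snapshot(c); cv2.imwrite(f"pics/{c}0.png",im)
    p=robot.camera_params(c); print(c,p)
    for t in ["deck_top","spirit_level","levelling_foot","saucer","cup_shelf","tin","kitchen_timer","jar","tumbler"]:
        print(t,[(round(d["conf"],2),np.round(d["bbox"]).tolist()) for d in robot.boxes_of(c,t)[:2]])
E
```

```text
11.0 {'time': 0.0, 'joint_positions': array([ 1.46508492e+00,  3.59414531e-01,  1.10703899e-02, -3.62470059e-04,
       -1.22408958e+00, -2.88088609e-01]), 'qd': array([ 0.0008124 ,  0.00086531,  0.00102699,  0.00221972,  0.00035658,
       -0.00070221]), 'effort': array([-1.16601212e-03, -5.82713556e+01,  2.93051666e+01,  6.99746400e+00,
        6.97832205e-03, -1.57311024e-04]), 'ee_pos': array([258.84432294, 622.89489992, 236.6075864 ]), 'ee_rot': array([ 3.07922253e+00, -6.14455342e-01, -2.98733318e-04]), 'ft_force': array([-0.42256004, -0.62256978,  0.0271448 ]), 'wrist_torque': array([ 0.02545079, -0.0367553 ,  0.00334939]), 'finger_force': 0.0, 'grip_width': 87.14786888529335}
scene {'K': array([[460.90147046,   0.        , 319.65886002],
       [  0.        , 460.90147046, 195.56243983],
       [  0.        ,   0.        ,   1.        ]]), 'D': array([-0.0479643,  0.       ,  0.       ,  0.       ,  0.       ]), 'eye': array([  94.00162169, -768.54980551, 1015.9272945 ]), 'rotation': array([-2.3081634 ,  0.56006644, -0.24884124])}
deck_top [(0.8, [264.0, 125.0, 153.0, 134.0])
[... 392 characters left out ...]
.0, 150.0, 134.0])]
top {'K': array([[440.86304042,   0.        , 325.44945506],
       [  0.        , 440.86304042, 204.32924095],
       [  0.        ,   0.        ,   1.        ]]), 'D': array([-0.07579252,  0.        ,  0.        ,  0.        ,  0.        ]), 'eye': array([ 295.33754345,    4.24929962, 1559.17124977]), 'rotation': array([-2.14831522,  2.14067386, -0.16233187])}
deck_top [(0.85, [271.0, 130.0, 96.0, 105.0])]
spirit_level [(0.88, [420.0, 168.0, 23.0, 66.0])]
levelling_foot []
saucer []
cup_shelf [(0.65, [268.0, 125.0, 98.0, 113.0])]
tin [(0.95, [386.0, 135.0, 27.0, 32.0])]
kitchen_timer [(0.58, [356.0, 258.0, 15.0, 19.0])]
jar [(0.9, [197.0, 248.0, 24.0, 26.0])]
tumbler []
```

View pics/scene0.png

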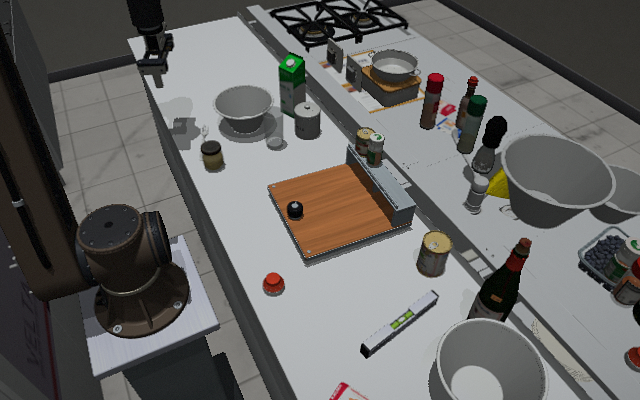

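View pics/top0.png

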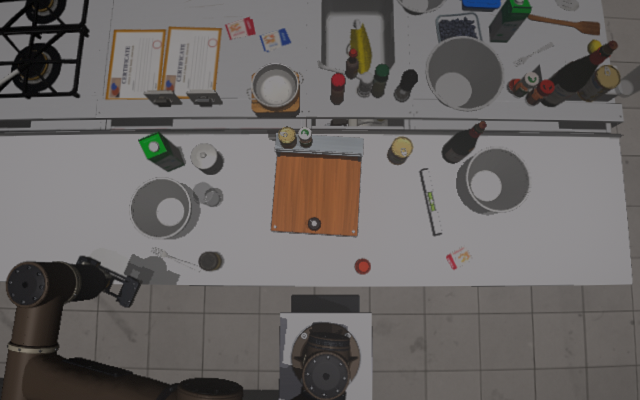

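```bash
cat > h.py <<'E'
from rig import robot
import cv2,numpy as np
from scipy.spatial.transform import Rotation as R
def cam(c):
    p=robot.camera_params(c); return p["K"],p["D"],np.array(p["eye"]),R.from_rotvec(p["rotation"]).as_matrix()
def w(c,px,z):
    K,D,e,M=cam(c); u=cv2.undistortPoints(np.array(px,float).reshape(-1,1,2),K,D).reshape(-1,2)
    d=np.c_[u,np.ones(len(u))]@M.T
    return e+d*((z-e[2])/d[:,2])[:,None]
def proj(c,P):
    K,D,e,M=cam(c); q=(np.array(P,float).reshape(-1,3)-e)@M
    return cv2.projectPoints(q,np.zeros(3),np.zeros(3),K,D)[0].reshape(-1,2)
E
python3 - <<'E'
from h import *
for c in ["scene","top"]:
    im=cv2.imread(f"pics/{c}0.png"); robot.snapshot(c)
    hsv=cv2.cvtColor(im,cv2.COLOR_BGR2HSV)
    m=((hsv[...,0]<20)&(hsv[...,1]>90)&(hsv[...,2]>60)).astype(np.uint8)
    n,l,s,_=cv2.connectedComponentsWithStats(cv2.morphologyEx(m,cv2.MORPH_OPEN,np.ones((3,3)))); 
    o=[d for d in robot.outline_of(c,"deck_top")][:1]
    # wood component inside the deck box
    b=o[0]["bbox"]; k=max(range(1,n),key=lambda i:s[i,4] if b[0]-5<s[i,0]+s[i,2]/2<b[0]+b[2]+5 and b[1]-5<s[i,1]+s[i,3]/2<b[1]+b[3]+5 else 0)
    ct=max(cv2.findContours((l==k).astype(np.uint8),cv2.RETR_EXTERNAL,cv2.CHAIN_APPROX_NONE)[0],key=cv2.contourArea)
    ap=cv2.approxPolyDP(cv2.convexHull(ct),4,True).reshape(-1,2)
    print(c,"wood",[(a.tolist(),np.round(x[:2]).tolist()) for a,x in zip(ap,w(c,ap,41))])
    for t,z in [("spirit_level",40),("levelling_foot",66),("kitchen_timer",25),("tin",55),("jar",43)]:
        for d in robot.outline_of(c,t)[:1]:
            y,x=np.nonzero(d["region"]); g=[x.mean(),y.mean()]
            print(t,round(d["conf"],2),np.round(g,1),np.round(w(c,[g],z)[0]),d["bbox"])
    cropc=(310,215) if c=="top" else (340,195)
    r=im[cropc[1]-95:cropc[1]+75, cropc[0]-85:cropc[0]+145]
    if c=="top": cv2.imwrite("pics/topc.png",cv2.resize(r,None,fx=3.4,fy=3.4,interpolation=cv2.INTER_CUBIC))
im=cv2.imread("pics/scene0.png")[120:370,250:460]
cv2.imwrite("pics/scenec.png",cv2.resize(im,None,fx=2.4,fy=2.4,interpolation=cv2.INTER_CUBIC))
E
```

```text
Traceback (most recent call last):
IndexError: list index out of range
```

```bash
python3 - <<'E'
from h import *
for c in ["scene","top"]:
    im=robot.snapshot(c)
    hsv=cv2.cvtColor(im,cv2.COLOR_BGR2HSV)
    m=((hsv[...,0]<20)&(hsv[...,1]>90)&(hsv[...,2]>60)).astype(np.uint8)
    b=[260,120,160,140] if c=="scene" else [265,125,105,115]
    q=np.zeros_like(m); q[b[1]:b[1]+b[3],b[0]:b[0]+b[2]]=1; m*=q
    ct=max(cv2.findContours(cv2.morphologyEx(m,cv2.MORPH_OPEN,np.ones((3,3))),cv2.RETR_EXTERNAL,cv2.CHAIN_APPROX_NONE)[0],key=cv2.contourArea)
    ap=cv2.approxPolyDP(cv2.convexHull(ct),4,True).reshape(-1,2)
    print(c,"wood",[(a.tolist(),np.round(x[:2]).tolist()) for a,x in zip(ap,w(c,ap,41))])
    for t,z in [("spirit_level",40),("bubble",40),("levelling_foot",66),("kitchen_timer",25),("tin",55),("jar",43)]:
        for d in robot.outline_of(c,t)[:1]:
            y,x=np.nonzero(d["region"]); g=[x.mean(),y.mean()]
            print(t,round(d["conf"],2),np.round(g,1),np.round(w(c,[g],z)[0]),d["bbox"])
    r=im[120:250,255:450] if c=="top" else im[120:370,250:460]
    f=4 if c=="top" else 2.4
    cv2.imwrite(f"pics/{c}c.png",cv2.resize(r,None,fx=f,fy=f,interpolation=cv2.INTER_CUBIC))
E
```

```text
scene wood [([346, 164], [694.0, 169.0]), ([391, 228], [672.0, -122.0]), ([306, 256], [417.0, -102.0]), ([269, 185], [437.0, 190.0])]
spirit_level 0.82 [397.4 324.9] [ 519. -379.   40.] [360.7, 293.1, 76.5, 64.0]
levelling_foot 0.78 [294.6 209.2] [453.  43.  66.] [285.2, 199.4, 19.1, 18.4]
kitchen_timer 0.98 [273.4 284.8] [ 308. -135.   25.] [261.4, 274.4, 21.5, 23.5]
tin 0.57 [434.2 253.1] [ 717. -256.   55.] [417.7, 227.2, 37.4, 52.6]
jar 0.8 [212.1 155. ] [326. 401.  43.] [200.1, 138.0, 23.4, 29.9]
top wood [([277, 157], [693.0, 174.0]), ([343, 156], [697.0, -59.0]), ([360, 162], [676.0, -120.0]), ([356, 235], [417.0, -104.0]), ([272, 230], [434.0, 187.0])]
bubble 0.15 [316.3 183.5] [598.  35.  40.] [268.3, 125.7, 98.1, 110.1]
levelling_foot 0.64 [313.8 224.1] [452.  41.  66.] [308.0, 218.0, 13.7, 12.6]
kitchen_timer 0.58 [361.8 266.1] [ 311. -124.   25.] [353.8, 256.6, 14.3, 17.4]
tin 0.8 [399.9 149.7] [ 718. -260.   55.] [387.0, 135.5, 25.8, 30.1]
jar 0.94 [210.3 261. ] [325. 397.  43.] [199.0, 251.6, 23.0, 24.1]
```

View pics/topc.png

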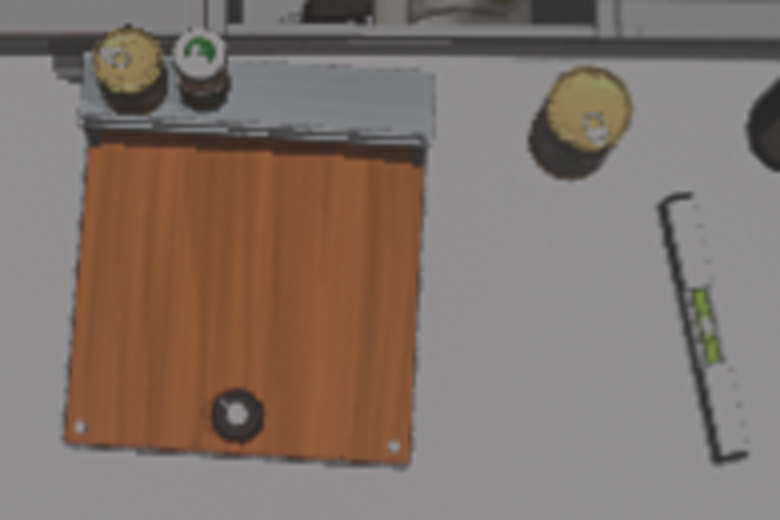

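View pics/scenec.png

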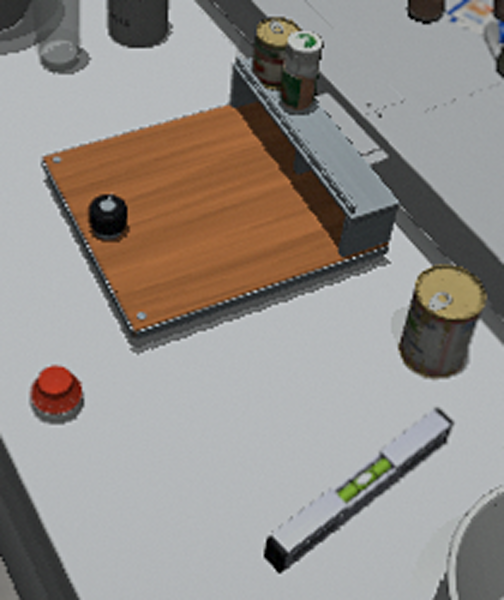

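```bash
cat >> h.py <<'E'
def green(c,im,box=None):
    hsv=cv2.cvtColor(im,cv2.COLOR_BGR2HSV); m=(hsv[...,0]>27)&(hsv[...,0]<45)&(hsv[...,1]>110)&(hsv[...,2]>70)
    q=np.zeros_like(m)
    x,y,a,b=box; q[y:y+b,x:x+a]=True
    return m&q
def tri(ps):
    A=np.zeros((3,3));B=np.zeros(3)
    for c,p in ps:
        e=cam(c)[2]; d=w(c,[p],0)[0]-e; d/=np.linalg.norm(d); P=np.eye(3)-np.outer(d,d); A+=P;B+=P@e
    return np.linalg.solve(A,B)
E
python3 - <<'E'
from h import *
print(robot.state()["time"])
for c,b in [("scene",(355,285,95,85)),("top",(410,160,40,85))]:
    im=robot.snapshot(c)
    m=green(c,im,b); y,x=np.nonzero(m); P=w(c,np.c_[x,y],40)[:,:2]
    v=np.linalg.svd(P-P.mean(0))[2][0]; v*=np.sign(v[0]); s=(P-P.mean(0))@v
    print(c,len(x),"vial",(P.mean(0)+v*(s.max()+s.min())/2).round(1),v,np.ptp(s).round(1),"yaw",np.arctan2(v[1],v[0]).round(3))
    # bright top face
    g=cv2.cvtColor(im,cv2.COLOR_BGR2GRAY); o=robot.outline_of(c,"spirit_level")
    if o:
        r=o[0]["region"].astype(np.uint8); ct=max(cv2.findContours(r,0,1)[0],key=cv2.contourArea)
        bp=cv2.boxPoints(cv2.minAreaRect(ct)); print("rect",bp.round(1).tolist(),w(c,bp,40)[:,:2].round().tolist())
print("bowl rim",tri([("top",(493,180)),("scene",(488,366))]),w("top",[(457,180)],100), "bottle cap",tri([("top",(484,124)),("scene",(526,241))]))
print(tri([("top",(313.8,224.1)),("scene",(294.6,209.2))]))
a=[(436,189),(417,-103)]
for c in["scene","top"]:
    print(proj(c,[[*p,0] for p in a]).round(1).tolist())
E
```

```text
1.8
scene 93 vial [ 535.7 -372.4] [0.9856482 0.1688124] 64.1 yaw 0.17
rect [[356.6000061035156, 346.5], [430.79998779296875, 287.20001220703125], [440.3999938964844, 299.29998779296875], [366.29998779296875, 358.6000061035156]] [[406.0, -382.0], [653.0, -331.0], [652.0, -370.0], [410.0, -417.0]]
top 22 vial [ 537.3 -367.8] [0.98403977 0.17794869] 58.0 yaw 0.179
rect [[419.20001220703125, 169.8000030517578], [428.3999938964844, 167.89999389648438], [441.6000061035156, 234.10000610351562], [432.3999938964844, 235.89999389648438]] [[649.0, -329.0], [656.0, -363.0], [421.0, -401.0], [415.0, -369.0]]
bowl rim [ 602.56668102 -570.0975274   103.26281652] [[ 600.42091572 -444.95203957  100.        ]] bottle cap [ 719.81133575 -461.93912834  329.06867319]
[452.20779297  41.40525346  67.88855133]
[[269.9, 194.8], [306.3, 265.6]]
[[272.7, 230.4], [355.0, 236.0]]
```

```bash
cat >> h.py <<'E'
def ori(psi): return np.pi*np.array([np.cos(psi/2),np.sin(psi/2),0])
def ax(psi): return np.array([np.cos(psi),np.sin(psi),0])
LV=np.array([536,-370,0.]);LY=0.175;OFF=-92
E
python3 - <<'E'
from h import *
g=LV+OFF*ax(LY)
for psi in (LY,LY+np.pi,LY-np.pi):
    for z in (18,250):
        q=robot.solve_ik(g+[0,0,z],ori(psi)); print("lev",round(psi,2),z,None if q is None else np.round(q,2))
for psi in np.arange(-3.1,3.2,0.5):
    q=robot.solve_ik(np.array([453,41.5,62]),ori(psi)); print("knob",round(psi,2),None if q is None else np.round(q,2))
E
```

```text
lev 0.17 18 [-0.38  0.45 -0.43 -0.   -0.7   2.13]
lev 0.17 250 [-0.38  0.21 -0.16 -0.   -1.2   2.13]
lev 3.32 18 [-0.38  0.45 -0.43  0.   -0.7  -1.01]
lev 3.32 250 [-0.38  0.21 -0.16  0.   -1.2  -1.01]
lev -2.97 18 [-0.38  0.45 -0.43 -0.   -0.7  -1.01]
lev -2.97 250 [-0.38  0.21 -0.16  0.   -1.2  -1.01]
knob -3.1 [ 0.53  0.2  -0.69  0.   -0.68 -2.06]
knob -2.6 [ 0.53  0.2  -0.69 -0.   -0.68 -1.56]
knob -2.1 [ 0.53  0.2  -0.69  0.   -0.68 -1.06]
knob -1.6 [ 0.53  0.2  -0.69  0.   -0.68 -0.56]
knob -1.1 [ 0.53  0.2  -0.69  0.   -0.68 -0.06]
knob -0.6 [ 0.53  0.2  -0.69  0.   -0.68  0.44]
knob -0.1 [ 0.53  0.2  -0.69  0.   -0.68  0.94]
knob 0.4 [ 0.53  0.2  -0.69  0.   -0.68  1.44]
knob 0.9 [ 0.53  0.2  -0.69  0.   -0.68  1.94]
knob 1.4 [ 0.53  0.2  -0.69  0.   -0.68  2.44]
knob 1.9 [ 0.53  0.2  -0.69  0.   -0.68  2.94]
knob 2.4 [ 0.53  0.2  -0.69  0.   -0.68 -2.84]
knob 2.9 [ 0.53  0.2  -0.69  0.   -0.68 -2.34]
```

```bash
python3 - <<'E'
from h import *
o=ori(LY+np.pi); g=LV+OFF*ax(LY)
robot.reach([400,250,320],ori(-1.5))
robot.reach(g+[0,0,180],o)
robot.servo_line(g+[0,0,70],v=150)
hit=robot.servo_line(g+[0,0,18],v=60,stop_force=8)
print(hit,robot.state()["ee_pos"])
robot.close(50)
s=robot.state();print(s["grip_width"],s["finger_force"],s["ee_pos"],s["time"])
f0=s["ft_force"]
robot.servo_line(g+[0,0,180],v=120)
s=robot.state();print(s["grip_width"],s["ft_force"]-f0,s["wrist_torque"],s["time"])
im=robot.snapshot("scene");cv2.imwrite("pics/lift.png",cv2.resize(im[180:380,250:500],None,fx=3,fy=3,interpolation=cv2.INTER_CUBIC))
E
```

```text
False [ 445.65483708 -386.1809753    18.28742841]
23.921257062794883 49.99240458011627 [ 445.38992585 -386.01431901   18.00611458] 8.7583
23.441165932482534 [ 0.35837093  0.54066534 -3.45335551] [0.04098617 0.12593569 0.00034899] 10.2583
```

View pics/lift.png

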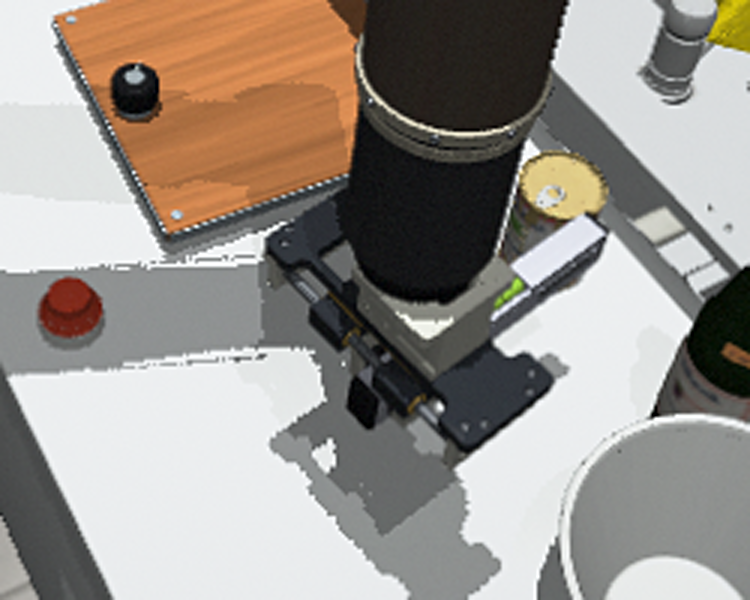

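```bash
cat >> h.py <<'E'
DY=-0.063; RB=np.array([733,-49,0.]); KN=np.array([452.7,41.5,0])
def tcp(back,bottom): # level's far end 'back' mm short of the panel
    return RB-(120+back-OFF)*ax(DY)+[0,0,bottom+18]
E
python3 - <<'E'
from h import *
y=np.array([-np.sin(LY),np.cos(LY),0])
print("exp far corners now",proj("scene",[LV+120*ax(LY)+s*12*y+[0,0,z] for s in(1,-1) for z in (202,162)]).round(1).tolist())
o=ori(DY+np.pi)
robot.servo_line(tcp(90,140),v=200,ori=o)
robot.servo_line(tcp(80,75),v=120)
Y=np.array([-np.sin(DY),np.cos(DY),0]); F=RB-80*ax(DY)
P=[F+s*12*Y+[0,0,z] for s in(1,-1) for z in (115,75)]
im=robot.snapshot("scene"); pp=proj("scene",P); print(pp.round(1).tolist(),robot.state()["time"],robot.state()["ft_force"])
x0,y0=300,100; r=cv2.resize(im[y0:y0+170,x0:x0+150],None,fx=3.5,fy=3.5,interpolation=cv2.INTER_CUBIC)
for p in pp: cv2.circle(r,tuple(((p-[x0,y0]+.5)*3.5).astype(int).tolist()),3,(0,0,255),1)
cv2.imwrite("pics/pre.png",r)
E
```

```text
exp far corners now [[445.8, 249.0], [442.1, 259.7], [453.9, 255.8], [450.0, 266.5]]
[[370.8, 190.9], [369.5, 200.9], [375.0, 196.6], [373.6, 206.5]] 12.9917 [-0.15966407  0.69701929 -3.28972552]
```

View pics/pre.png

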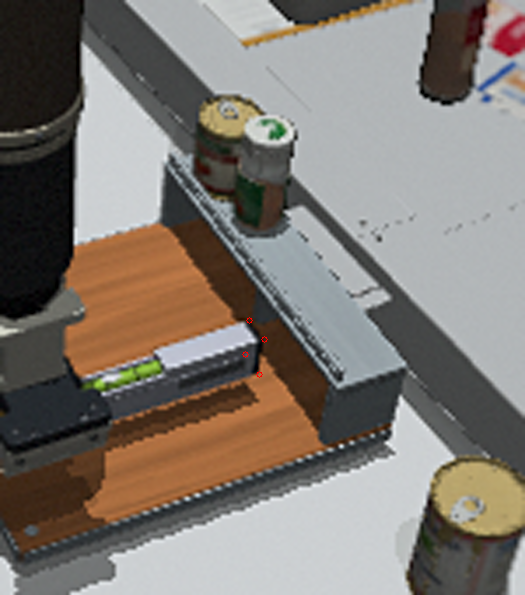

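```bash
python3 - <<'E'
from h import *
robot.servo_line(tcp(70,53),v=80)
h=robot.servo_line(tcp(12,53),v=60,stop_force=6); s=robot.state(); print(h,s["ft_force"],s["ee_pos"]-tcp(12,53))
if not h:
    p=s["ee_pos"]
    h=robot.servo_line(tcp(12,28),v=20,stop_force=3); s=robot.state(); print("down",h,s["ft_force"],s["ee_pos"]-tcp(12,40))
    q=s["ee_pos"]
    h=robot.servo_line(q+30*ax(DY),v=20,stop_force=7); s=robot.state(); print("fwd",h,s["ft_force"],(s["ee_pos"]-q)@ax(DY),s["ee_pos"]-tcp(0,40))
im=robot.snapshot("scene"); x0,y0=290,100
cv2.imwrite("pics/in.png",cv2.resize(im[y0:y0+170,x0:x0+150],None,fx=3.5,fy=3.5,interpolation=cv2.INTER_CUBIC)); print(robot.state()["time"])
E
```

```text
False [ 1.03760879  0.09379251 -3.04255873] [-0.4424691  -0.07708837 -0.07064816]
down True [ 2.14538621 -0.32230607  1.10802695] [-0.18381611 -0.01183495  2.02209798]
fwd True [0.69808461 0.33481159 2.01467466] 10.19770653107705 [-2.01696371 -0.44414384  1.34781141]
16.0583
```

View pics/in.png

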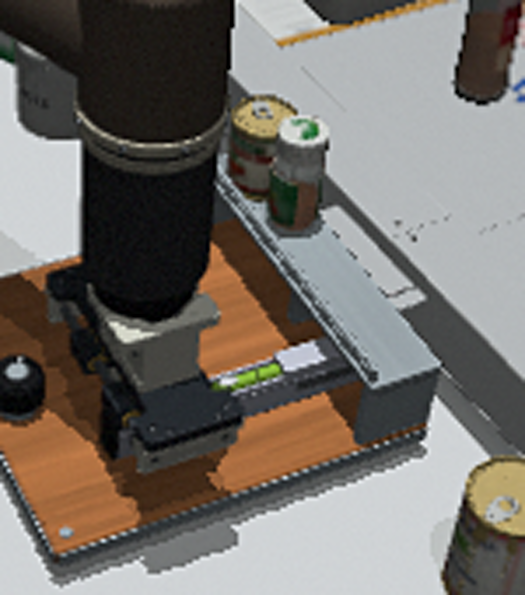

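```bash
python3 - <<'E'
from h import *
q=robot.state()["ee_pos"]
h=robot.servo_line(q+[0,0,-8],v=15,stop_force=5); s=robot.state(); print("down",h,s["ft_force"],s["ee_pos"]-q)
q=s["ee_pos"]
h=robot.servo_line(q+12*ax(DY),v=15,stop_force=12); s=robot.state(); print("fwd",h,s["ft_force"],(s["ee_pos"]-q)@ax(DY))
robot.ungrasp(); q=robot.state()["ee_pos"]
robot.servo_line(q+[0,0,110],v=150)
# check placing
c="scene"; im=robot.snapshot(c); m=green(c,im,(320,180,80,60)); y,x=np.nonzero(m); P=w(c,np.c_[x,y],81)[:,:2]
print("vial",P.mean(0),"expected",(RB-120*ax(DY))[:2],"yaw",np.linalg.svd(P-P.mean(0))[2][0],robot.state()["time"])
cv2.imwrite("pics/rel.png",cv2.resize(im[100:270,290:440],None,fx=3.5,fy=3.5,interpolation=cv2.INTER_CUBIC))
E
```

```text
down True [-1.96648012  1.07712255  7.88231737] [-0.17402205  0.00656964 -0.80340067]
fwd True [-4.39314635  1.64323598  8.86703533] 0.15032034648987708
vial [616.48597493 -47.89199812] expected [613.23806125 -41.44499995] yaw [-0.99892589  0.04633644] 18.7583
```

View pics/rel.png

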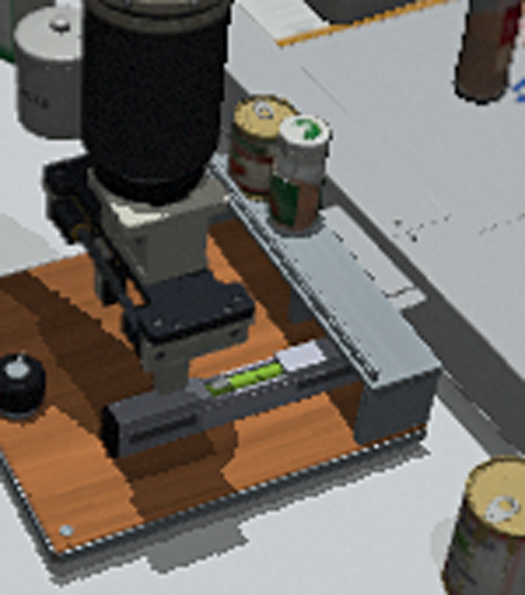

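```bash
cat >> h.py <<'E'
def bubble(box=(320,175,90,70),save=None):
    """scene camera: bubble offset from the vial middle toward the back, mm, from the profile along the vial"""
    out=[]
    for _ in range(3):
        im=robot.snapshot("scene"); m=green("scene",im,box); y,x=np.nonzero(m)
        P=w("scene",np.c_[x,y],80)[:,:2]@ax(DY)[:2]; out.append(P)
    if save: cv2.imwrite(save,cv2.resize(im[box[1]:box[1]+box[3],box[0]:box[0]+box[2]],None,fx=8,fy=8,interpolation=cv2.INTER_CUBIC))
    return out
E
python3 - <<'E'
from h import *
p0=-0.4
robot.reach(KN+[0,0,170],ori(p0))
robot.servo_line(KN+[0,0,100],v=150)
h=robot.servo_line(KN+[0,0,62],v=60,stop_force=6); print(h,robot.state()["ee_pos"],robot.state()["ft_force"])
robot.close(40); s=robot.state(); print(s["grip_width"],s["ft_force"],s["ee_pos"])
for t in range(6):
    q=robot.state()["ee_pos"]
    h=robot.servo_line(np.array([KN[0],KN[1],q[2]-(5 if t==0 else 2)]),v=15,stop_force=12 if t==0 else 6)
    robot.hold(0.2); s=robot.state(); print(h,s["ft_force"].round(1),s["ee_pos"].round(2))
    if s["ft_force"][2]>12: break
robot.hold(1.5)
b=bubble(save="pics/b1.png"); print(len(b[0]),b[0].min(),b[0].max(),robot.state()["ft_force"],robot.state()["time"])
E
```

```text
False [452.84693879  41.55194496  62.05776057] [ 1.21891908 -0.71043224  0.8728336 ]
42.741706896650534 [ 0.89479493 -5.64262259  1.9889541 ] [452.10869056  40.61019145  61.88779019]
True [-2.4 -0.2  7.8] [451.25  40.56  56.96]
True [-3.8  0.2 11.6] [451.25  40.54  56.72]
True [-4.5  0.  11.8] [451.26  40.52  56.61]
True [-4.2 -0.5 12.9] [451.25  40.48  56.52]
70 579.2923099821675 644.7882041730878 [-4.32900274 -0.42327624 12.39485097] 26.625
```

View pics/b1.png

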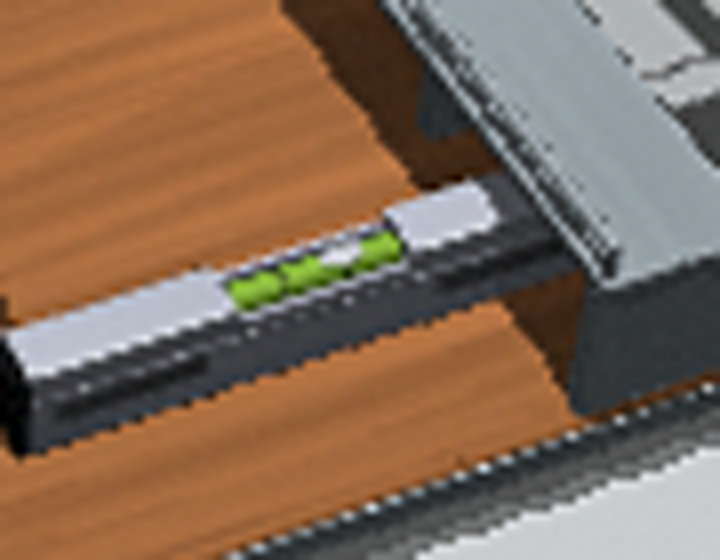

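```bash
cat >> h.py <<'E'
def bub(box=(320,175,90,70)):
    im=np.mean([robot.snapshot("scene").astype(np.float32) for _ in range(3)],axis=0)
    y,x=np.nonzero(green("scene",im.astype(np.uint8),box)); X=np.c_[x,y].astype(float); c=X.mean(0)
    v=np.linalg.svd(X-c)[2][0]; v*=np.sign(v[0]); s=(X-c)@v; a,b=s.min()-.3,s.max()+.3
    n=np.array([-v[1],v[0]]); t=np.linspace(a,b,200)
    pr=np.mean([cv2.remap(im[...,0],*[(c[i]+t*v[i]+k*n[i]).astype(np.float32)[None] for i in(0,1)],cv2.INTER_LINEAR)[0] for k in(-.6,0,.6)],axis=0)
    u=(t-(a+b)/2)/(b-a)*68; k=abs(u)<30; wt=np.clip(pr-np.median(pr[k])-30,0,None)*k
    return (u*wt).sum()/wt.sum(), b-a, pr[::10].round().astype(int).tolist()
def turn(total,steps):
    s=robot.state(); q=s["ee_pos"].copy(); M=R.from_rotvec(s["ee_rot"]).as_matrix(); p=np.arctan2(M[1,0],M[0,0])
    for i in range(steps):
        p-=total/steps; robot.servo_line(q-[0,0,.25],v=20,ori=ori(p)); s=robot.state()
        print("psi",round(p,3),s["ft_force"].round(1),s["wrist_torque"].round(2),s["ee_pos"].round(2),round(s["time"],1))
def press(F=12):
    for _ in range(5):
        s=robot.state()
        if s["ft_force"][2]>F: break
        robot.servo_line(s["ee_pos"]-[0,0,2],v=15,stop_force=6); robot.hold(.2)
    print("F",robot.state()["ft_force"].round(1))
E
python3 - <<'E'
from h import *
print(bub())
turn(0.75,5); press(); robot.hold(1.5); print(bub(),robot.state()["time"])
E
```

```text
(np.float64(11.444328747213122), np.float64(21.782819725757193), [94, 55, 55, 55, 58, 53, 45, 56, 55, 53, 57, 82, 111, 137, 131, 96, 64, 52, 52, 51])
psi -0.55 [-1.7 -0.3  6. ] [-0.34  0.8  -0.02] [451.37  40.49  56.82] 27.1
psi -0.7 [-1.7 -0.6  7.9] [-0.37  0.84 -0.03] [451.3   40.44  56.75] 27.4
psi -0.85 [-2.9 -0.6  7.3] [-0.43  0.81 -0.06] [451.3   40.41  56.75] 27.7
psi -1.0 [-1.8 -0.9  7.7] [-0.57  0.81 -0.1 ] [451.25  40.39  56.74] 28.0
psi -1.15 [-3.4 -1.   7. ] [-0.51  0.88 -0.06] [451.21  40.35  56.72] 28.3
F [-4.5  1.2 13.4]
(np.float64(4.339088909726723), np.float64(22.08407933335262), [129, 62, 55, 55, 58, 57, 43, 54, 54, 90, 137, 132, 122, 122, 66, 51, 54, 52, 53, 51]) 30.3333
```

```bash
python3 - <<'E'
from h import *
turn(0.43,3); press(); robot.hold(1.6); r=bub(); print(r,robot.state()["time"])
im=np.mean([robot.snapshot("scene").astype(np.float32) for _ in range(6)],axis=0).astype(np.uint8)
cv2.imwrite("pics/b2.png",cv2.resize(im[195:220,340:380],None,fx=20,fy=20,interpolation=cv2.INTER_CUBIC))
import types
ref=cv2.imread("pics/scene0.png")
class F: 
    def __getattr__(s,n): return getattr(real,n)
    def snapshot(s,n): return ref
import h; real=h.robot; h.robot=F(); print("ref",h.bub((355,285,95,85)))
E
```

```text
psi -1.292 [-3.3 -0.4  8.2] [-0.08  1.06 -0.06] [451.18  40.32  56.69] 30.6
psi -1.436 [-2.9  0.6  8.1] [-0.11  1.13 -0.05] [451.14  40.28  56.68] 30.9
psi -1.579 [-2.8  0.   8.5] [-0.04  1.2  -0.07] [451.11  40.31  56.66] 31.2
F [-3.3  0.3 13.5]
(np.float64(1.0310731034884766), np.float64(21.783880960297296), [104, 56, 54, 56, 59, 53, 42, 59, 88, 124, 144, 132, 112, 61, 49, 54, 55, 53, 53, 51]) 33.3667
ref (np.float64(0.7975230291670904), np.float64(25.200249303051738), [131, 51, 52, 52, 52, 52, 43, 58, 128, 170, 183, 177, 149, 68, 39, 50, 50, 50, 49, 48])
```

View pics/b2.png

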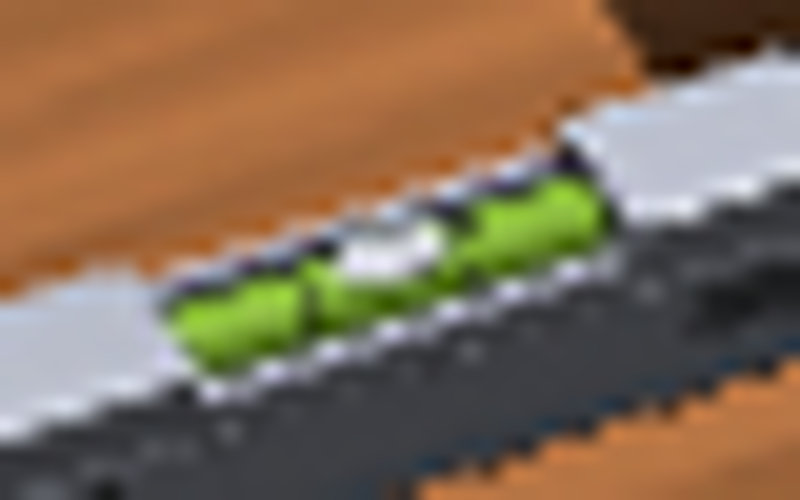

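```bash
python3 - <<'E'
from h import *
turn(0.06,1); press(11); robot.hold(1.6); r=bub(); s=robot.state(); print(r,s["ft_force"],s["grip_width"],s["finger_force"],s["time"])
if abs(r[0]-.8)<1.5 and s["ft_force"][2]>8: robot.close_job(); print("handed in")
E
```

```text
psi -1.638 [-3.2 -0.7  7.3] [-0.    1.06 -0.09] [451.12  40.3   56.7 ] 33.9
F [-9.   1.5 23.7]
(np.float64(1.1872076606649506), np.float64(21.779662066199442), [101, 57, 56, 58, 59, 54, 43, 55, 90, 125, 145, 139, 114, 69, 50, 53, 54, 53, 53, 52]) [-8.83114795  1.04922652 23.18888077] 42.71331152527048 40.00474839362141 36.1167
the job is handed in; nothing more can be done
handed in
```

The job is handed in: the level lies front to back against the back panel in the right bay, and the gripper holds the knob pressed down with about 23 N. In the last picture the bubble was within about 1 mm of centre (the limit is 3 mm), at 36 s, and I noticed no contact with anything else on the counter.

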